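# Close the bench gauge on an axle bush and hold its locking collar home

## Robot

A 7-joint arm with a two-finger parallel gripper is mounted at the origin on the work surface. World frame = base frame: x ahead of the robot, y to its left, z up, the work surface at z = 0. Lengths are in m, angles in rad, forces in N, time in s.
With the tool pointing down it reaches from about 0.425 to 0.925 m from the base axis. Payload 6.8 kg.
Tool frame: the origin (TCP) lies midway between the tips of the shut fingers; the grasp point (between the pads) lies 19 mm behind it; z points along the fingers, y is the direction in which the jaws open and shut (so a half turn about z gives the same grasp; the last joint's range is limited). The gripper opens to 85 mm and grips with 20 to 120 N. Pads are 22 mm wide; open, the fingers measure 114 mm over their backs; the gripper's body (76 mm by 85 mm) begins 54 mm behind the grasp point. The pads swing forward as they close: fully open they stand 13 mm farther back than shut.
Start: joints at [1.015, 0.477, 0.022, 1.555, -0.011, 1.109, -0.083], TCP at [0.292, -0.608, 0.231] pointing down, gripper open.
Joint ranges: [-2.96, 2.96], [-0.34, 2.1], [-1.41, 1.46], [0.24, 2.44], [-1.37, 4.51], [0.17, 1.92], [-2.96, 2.96]. Speed limits (rad/s): [2.39, 2.39, 3.14, 3.14, 3.14, 3.14, 3.14].

## Interface

Orientations are given as a unit quaternion [w, x, y, z].
In Python, from station import bot, vision gives the robot as it stands.
- The arm moves only by the tool move_arm, never from a script. Its argument "increments" is text: rows parted by semicolons, each of 7 numbers parted by spaces: the opening, from 0 (shut) to 1 (fully open), then the shift along the world's x, y, z in mm, then the turn, a rotation vector about the world's x, y, z in rad. In form: grip x y z rx ry rz; .... A call has exactly 8 rows; each row shifts and turns the commanded pose from where the row before left it; what a row does not reach is not made up. A row lasts 1/8 s, in which the tool goes at most 62.5 mm and 10.7 degrees, less where a joint would pass 70% of its speed; a pose out of reach is approached as far as the arm can. A call with a gripper value outside its range is refused whole. The fingers move at their own pace and stop on an object; "newtons" is the grip in N (left out, the last holds). Time passes only in rows, so rows that do not move let the fingers close, or fill a call up. It gives the time, the measured TCP pose, the force and the opening at its end, in the units of the state.
- bot.get_obs(): the state, without advancing time (a new reading comes with each control period).
- vision.read_camera(name): name is "side" or "top" or "wrist"; returns (picture, depth): 400x640x3 uint8, red, green, blue; 400x640 float32, m along the optical axis (not along the pixel's ray), 0 where there is no reading.
- vision.calibration(name): a dict with "fx", "fy", "cx", "cy" (pixels), "k1" (the pictures are not rectified: a ray, as slopes to the right and down, at radius r is drawn at 1 + k1 r^2 times it, then the intrinsics apply), "R" (3x3) and "t" (3): a world point X has camera coordinates R X + t; the wrist camera has in their place "hand_eye" (4x4, takes a point from camera to tool coordinates, whose origin is the TCP and whose axes are the flange's). Camera axes: x right, y down, z forward; pixel columns grow to the right and rows downward; lengths in m; the calibration is good to about 2 mm. A picture is of the moment at which its call begins: read the wrist's pose just before it. calibration takes no time and is no camera call.
- bot.hand_in(): hands the job in, once; it reports no verdict.
The state is a dict: "t": time; "q": joint angles; "joint_vel": joint speeds; "joint_torque": joint torques, N m; "eef_pos": TCP position; "tool_rot": TCP orientation; "contact_force": force on the tool from outside, world axes, zero at the start; "torque": the same for the moment, N m; "gripper_width": opening from 0.0 (shut) to 1.0 (fully open).
Only numpy, scipy, OpenCV 4.12 (cv2) and the standard library are available. Lean on these libraries where they do the work, as an engineer would, in place of code of your own. Each camera call takes 0.05 s, during which the arm holds its last target.

## Task

Measure the turned axle bush on the bench gauge: gently slide the gauge's jaw shut until it presses the bush against the anvil, and leave it shut. Then turn the knurled collar at the other end of the gauge until its hidden keyway drops over the pin inside, push it fully home against its spring, and finish while still holding it pushed home, without letting go. Leave the wrench, the jar and the chainring where they lie.

Things in the scene. Friction and masses are not known exactly. Their poses are not given: they have to be found in the camera images.
- gauge: Bench gauge, fixed: narrow blue bed with steel top, 70 mm wide (its x), 320 mm long (its y, -170 to +150 mm), top 30 mm above the bench; feet 90 mm wide. Origin on the bench under the bed's centre line, z up. Along its y, all at x = 0: collar on a fixed spindle at y = -130 mm, sliding jaw, bush, anvil. Its yaw is within 0.6 rad of the world's axes.
- jaw: Sliding jaw: steel block 44 mm wide (x), 22 mm thick, 34 mm high; flat back that can be pushed. Origin on the bed's top at the foot of its measuring face, which looks to +y; the block lies to -y of it. On top a tab to pinch: 30 mm wide (x), 12 mm thick, centred at y = -14 mm, from 34 to 56 mm up. Slides to +y, 2.5 N of friction, stays where left; starts 15 to 50 mm to +y of the gauge's origin.
- anvil: Anvil: steel block clamped to the bed, 44 mm wide, 25 mm thick, 36 mm high, small stud on top. Origin on the bed's top at the foot of its measuring face, which looks to -y (towards the jaw); axes as the gauge's.
- bush: Axle bush: loose upright turned steel cylinder, diameter 30 mm, height 32 mm, 60 to 170 g, standing on the bed 3 to 13 mm short of the anvil. Origin: centre of its underside. It slides along the bed when pushed and must stay upright.
- collar: Knurled collar: round steel cap, closed flat top, diameter 53 mm, height 60 mm, 220 g, loose over the spindle. Knurled band to grip: 36 to 58 mm above its underside. Origin: centre of its underside, z up. At the start it rests on a spring ring, underside 50 mm above the bench. Inside is one keyway; its yaw does not tell where the pin is. Released, the spring lifts it again.
- spindle (a point): Fixed point on the spindle's axis, on the bed's top (30 mm above the bench), under the collar. The collar's underside starts 20 mm above it. Pushed down it stops rigidly after 2 mm on the hidden pin, but with the keyway over the pin it goes down 12 mm in all (underside 8 mm above this point) to a hard stop. Spring force: 4 N at the top, 10 N at the bottom.
- collar_top (a point): Centre of the collar's flat top, 60 mm above its underside. To meet the pin, turn the collar clockwise (seen from above) by between 0.35 and 1.2 rad from its start; how much is not known and is found by feel. The play is about 0.12 rad to either side; the collar also has 2.5 mm of side play on the spindle to every side.
- wrench: Bystander: a loose open wrench 170 mm long lying flat on the bench at the right of the gauge; origin on its underside. Leave alone.
- grease: Bystander: a closed jar, diameter 56 mm, height 75 mm, standing on the bench; origin centre of its underside. Leave alone.
- chainring: Bystander: a flat toothed steel chainring, diameter about 125 mm, 5 mm thick, lying on the bench; origin at its centre, underside. Leave alone.
There are look-alikes about, which are no part of the job. Leave any purple look-alike of the collar alone.

How it is judged:
By the outcome, as a careful person would: the job done as asked, in the order asked, and still so for the second after the job is handed in, while the arm keeps its last pose, push and grip.
It also fails if it takes over 50 s, if anything falls off the work surface, if the arm or the gripper's body presses on something with over 40 N, if the wrist force passes 120 N, or if a joint passes its speed limit or range.

## Working session

There is one attempt and no reset: what is moved stays moved. The work goes in short steps, Python scripts to look and compute and a tool call to move; the robot and the scene stay as the last step left them, time stands still between calls to the robot, and variables do not carry over. Pictures are saved under pics/ and viewed, and the job is handed in when it is done.

Besides the shell and the picture viewer there is one more tool, called after "Request:" by a JSON object that holds its "name" and its "arguments". move_arm: Moves the arm, as the interface text tells. Its arguments: {"type":"object","properties":{"increments":{"type":"string"},"newtons":{"type":"number"}},"required":["increments"]}

```bash
mkdir -p pics; ls; python3 - <<'E'
from station import bot, vision
import cv2,numpy as np
print(bot.get_obs())
for n in ("top","side"):
    p,d=vision.read_camera(n); np.savez(f"pics/{n}0.npz",p=p,d=d)
    cv2.imwrite(f"pics/{n}0.png",p[:,:,::-1]); print(n,vision.calibration(n))
print(vision.calibration("wrist"))
E
```

```text
pics
{'t': 0.0, 'q': array([ 1.01492522,  0.47775782,  0.02232753,  1.55646292, -0.01147863,
        1.10929483, -0.08309705]), 'joint_vel': array([-3.08943173e-04, -1.00340444e-03, -5.40562482e-04,  2.26734535e-04,
        3.40870736e-05, -9.80516216e-04,  3.58105340e-04]), 'joint_torque': array([-3.46120951e-04, -5.96443212e+01,  1.60778124e+00, -2.81199718e+01,
        1.24311840e-02,  9.30139533e-03, -2.70689412e-06]), 'eef_pos': array([ 0.29197625, -0.60792448,  0.23034899]), 'tool_rot': array([-8.55942345e-04,  9.75036774e-01,  2.22041626e-01, -2.69641815e-04]), 'contact_force': array([ 0.00693224,  0.87771035, -1.50086689]), 'torque': array([-0.00316784,  0.03883953, -0.0356195 ]), 'gripper_width': 1.0031901485318453}
top {'fx': 454.7663724957697, 'fy': 454.7663724957697, 'cx': 310.2902539836991, 'cy': 202.9499236708758, 'k1': -0.020134530818389614, 'R': array([[-0.02266661, -0.99949994,  0.02204777],
       [-0.99606172,  0.02068683, -0.08621542],
       [ 0.08571621, -0.02391515, -0.99603253]]), 't': array([-0.00898445,  0.59919334,  1.14062505])}
side {'fx': 378.90559985574265, 'fy': 378.90559985574265, 'cx': 323.273449064341, 'cy': 195.46950578603543, 'k1': -0.02424099063970534, 'R': array([[-0.82935052, -0.55867289,  0.00789446],
       [-0.36543105,  0.53168623, -0.76404837],
       [ 0.42265573, -0.63654879, -0.64511067]]), 't': array([0.46409735, 0.30458718, 0.69677557])}
{'fx': 301.7289516614959, 'fy': 301.7289516614959, 'cx': 316.93204003736577, 'cy': 195.19396706783942, 'k1': -0.0008877541625218048, 'hand_eye': array([[-3.94600239e-04, -9.65474399e-01, -2.60497657e-01,
         6.56924230e-02],
       [ 9.99999898e-01, -4.38757522e-04,  1.11359757e-04,
         3.95885763e-04],
       [-2.21810301e-04, -2.60497586e-01,  9.65474473e-01,
        -1.41666881e-01],
       [ 0.00000000e+00,  0.00000000e+00,  0.00000000e+00,
         1.00000000e+00]])}
```

View pics/top0.png

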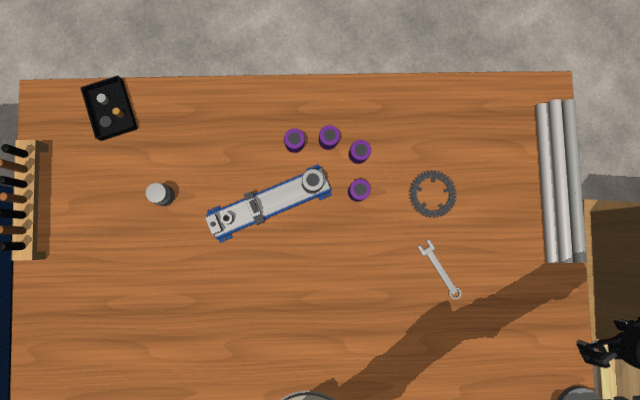

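View pics/side0.png

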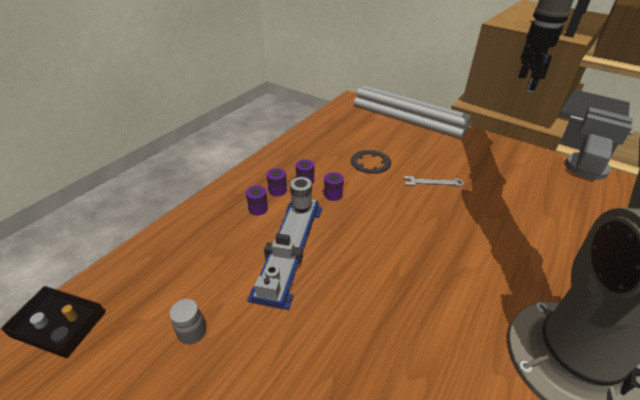

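```bash
cat > h.py <<'E'
import cv2,numpy as np
from station import bot, vision
from scipy.spatial.transform import Rotation as Ro
def und(c,u,v):
    K=np.array([[c['fx'],0,c['cx']],[0,c['fy'],c['cy']],[0,0,1]])
    return cv2.undistortPoints(np.array([[[u,v]]],float),K,np.array([c['k1'],0,0,0]))[0,0]
def pose():
    o=bot.get_obs(); w,x,y,z=o['tool_rot']; return Ro.from_quat([x,y,z,w]).as_matrix(),np.array(o['eef_pos'])
def ray(c,u,v,ps=None):
    s=np.append(und(c,u,v),1.)
    if 'R' in c: return -c['R'].T@c['t'], c['R'].T@s
    H=c['hand_eye']; Rt,p=ps
    return Rt@H[:3,3]+p, Rt@(H[:3,:3]@s)
def onz(c,u,v,z,ps=None):
    o,d=ray(c,u,v,ps); return o+d*(z-o[2])/d[2]
def proj(c,X,ps=None):
    if 'R' in c: q=c['R']@X+c['t']
    else:
        H=c['hand_eye'];Rt,p=ps; q=H[:3,:3].T@(Rt.T@(X-p)-H[:3,3])
    a=q[:2]/q[2]; a=a*(1+c['k1']*(a@a)); return np.array([a[0]*c['fx']+c['cx'],a[1]*c['fy']+c['cy']])
E
python3 - <<'E'
from h import *
p=np.load("pics/top0.npz")['p']; d=np.load("pics/top0.npz")['d']
cv2.imwrite("pics/topz.png",cv2.resize(p[120:250,195:395,::-1],None,fx=4,fy=4,interpolation=cv2.INTER_CUBIC))
c=vision.calibration("top")
for n,u,v,z in [("collar",313,179.5,.11),("anvilend",213,224,.066),("jawtab",255,205,.08)]: print(n,onz(c,u,v,z),d[int(v),int(u)])
for n,u,v in [("p1",294,139),("p2",329,135),("p3",360,150),("p4",360,188)]: print(n,onz(c,u,v,.06),)
E
```

```text
collar [ 0.64775366 -0.02773421  0.11      ] 1.0862219
anvilend [0.54846176 0.21927084 0.066     ] 1.104648
jawtab [0.59199108 0.11428417 0.08      ] 1.1023229
p1 [0.75849175 0.01620429 0.06      ]
p2 [ 0.76721235 -0.07235578  0.06      ]
p3 [ 0.72738262 -0.1496419   0.06      ]
p4 [ 0.63090922 -0.14650971  0.06      ]
```

View pics/topz.png

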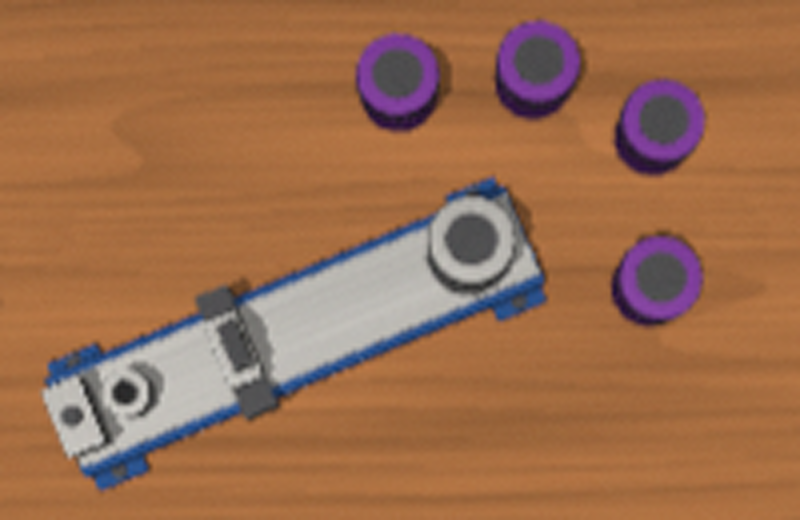

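```bash
python3 - <<'E'
from h import *
c=vision.calibration("top")
f=lambda a,b,z:onz(c,195+(a+.5)/4-.5,120+(b+.5)/4-.5,z)
col=f(471,242,.11); stud=f(72,415,.072); tab=f(237,343,.086); bush=f(125,392,.062)
# bed corners z=.03
for n,a,b in [("fr",545,285),("bk",500,190)]: print(n,f(a,b,.02))
d=(stud-col)[:2]; psi=np.arctan2(-d[0],d[1]); print("psi",psi,np.linalg.norm(d))
gx=np.array([np.cos(psi),np.sin(psi)]);gy=np.array([-gx[1],gx[0]])
o=col[:2]+.13*gy
print("origin",o,"gy",gy)
for n,P in [("col",col),("stud",stud),("tab",tab),("bush",bush)]: print(n,P,gx@(P[:2]-o),gy@(P[:2]-o))
h=o+.0*gy; print("hover at y=0:",h,"delta",h-pose()[1][:2])
E
```

```text
fr [ 0.62961405 -0.07610901  0.02      ]
bk [ 0.69225528 -0.04850797  0.02      ]
psi 0.3749966901804468 0.2635566146369763
origin [0.59866178 0.09476126] gy [-0.36626945  0.93050883]
col [ 0.6462768  -0.02620489  0.11      ] 2.0816681711721685e-17 -0.13
stud [0.54974407 0.21903687 0.072     ] 2.0816681711721685e-17 0.13355661463697635
tab [0.59063085 0.11643178 0.086     ] 0.00046439572001694737 0.02310608761700747
bush [0.56370771 0.18824567 0.062     ] 0.0017154166808010032 0.09979067020008647
hover at y=0: [0.59866178 0.09476126] delta [0.30661691 0.70272553]
```

Request:
{"name": "move_arm", "arguments": {"increments": "1 20 42 -2 0 0 -0.01;1 20 42 -2 0 0 -0.01;1 20 42 -2 0 0 -0.01;1 20 42 -2 0 0 -0.01;1 20 42 -2 0 0 -0.01;1 20 42 -2 0 0 -0.01;1 20 42 -2 0 0 -0.01;1 20 42 -2 0 0 0", "newtons": 40}}

```text
t: 1.1
eef_pos: [0.4525, -0.271, 0.215]
tool_rot: [-0.0, 0.982, 0.188, -0.0]
contact_force: [0.2, -1.2, -0.4]
gripper_width: 0.998
```

Request:
{"name": "move_arm", "arguments": {"increments": "1 20 42 -2 0 0 0;1 20 42 -2 0 0 0;1 20 42 -2 0 0 0;1 20 42 -2 0 0 0;1 20 42 -2 0 0 0;1 20 42 -2 0 0 0;1 20 42 -2 0 0 0;1 18 44 -2 0 0 0"}}

```text
t: 2.1
eef_pos: [0.6106, 0.0666, 0.1988]
tool_rot: [0.0, 0.982, 0.187, -0.0]
contact_force: [-0.4, -0.4, -1.0]
gripper_width: 0.999
```

```bash
python3 - <<'E'
from h import *
ps=pose(); p,d=vision.read_camera("wrist"); np.savez("pics/w1.npz",p=p,d=d,R=ps[0],t=ps[1])
cv2.imwrite("pics/w1.png",p[:,:,::-1]); print(ps, bot.get_obs()['q'],bot.get_obs()['contact_force'])
E
```

```text
(array([[ 9.29691548e-01,  3.68338449e-01, -6.41364608e-04],
       [ 3.68338280e-01, -9.29691764e-01, -3.68640797e-04],
       [-7.32055973e-04,  1.06483096e-04, -9.99999726e-01]]), array([0.61059527, 0.06655679, 0.19881173])) [-0.01561835  0.42714884 -0.2711933   1.72108327  0.1258164   1.00840543
 -1.5160969 ] [1.27888127 7.79785765 1.28589952]
```

View pics/w1.png

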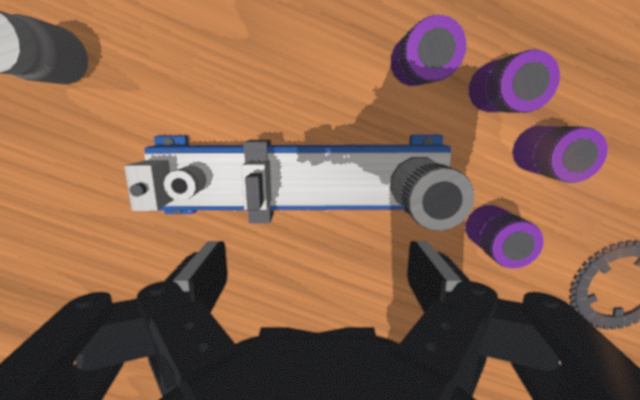

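```bash
python3 - <<'E'
from h import *
f=np.load("pics/w1.npz");p=f['p'];ps=(f['R'],f['t']);c=vision.calibration("wrist")
cv2.imwrite("pics/w1z.png",cv2.resize(p[130:240,110:490,::-1],None,fx=2.1,fy=2.1,interpolation=cv2.INTER_CUBIC)[:,:800])
cv2.imwrite("pics/w1t.png",cv2.resize(p[130:230,120:300,::-1],None,fx=4.4,fy=4.4,interpolation=cv2.INTER_CUBIC))
cv2.imwrite("pics/w1c.png",cv2.resize(p[140:240,380:490,::-1],None,fx=5,fy=5,interpolation=cv2.INTER_CUBIC))
E
```

```text
(no output)
```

View pics/w1t.png

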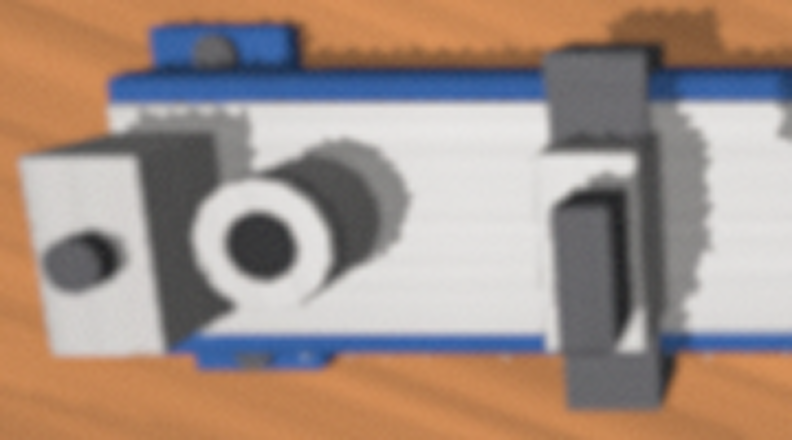

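View pics/w1c.png

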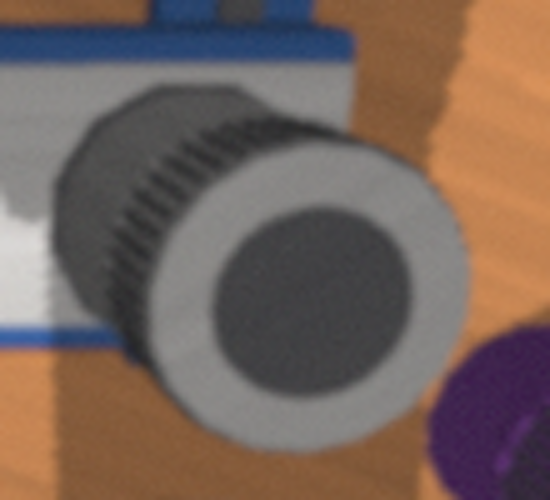

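```bash
python3 - <<'E'
from h import *
f=np.load("pics/w1.npz");ps=(f['R'],f['t']);c=vision.calibration("wrist")
T=lambda a,b,z:onz(c,120+(a+.5)/4.4-.5,130+(b+.5)/4.4-.5,z,ps)[:2]
C=lambda a,b,z:onz(c,380+(a+.5)/5-.5,140+(b+.5)/5-.5,z,ps)[:2]
col=C(311,299,.11); stud=T(72,262,.072); 
d=stud-col; psi=np.arctan2(-d[0],d[1]); print("psi",psi,np.linalg.norm(d),col,stud)
# bed long edges
e1=T(110,100,.03);e2=C(352,60,.03); d2=e1-e2; print("edge psi",np.arctan2(-d2[0],d2[1]))
e3=T(790,336,.03);e4=C(0,328,.03); 
psi2=np.arctan2(-d2[0],d2[1])
gx=np.array([np.cos(psi),np.sin(psi)]);gy=np.array([-gx[1],gx[0]]); o=col+.13*gy; print("o",o,gx,gy)
for n,P in dict(e1=e1,e2=e2,e3=e3,e4=e4,tab=T(587,278,.086),jb1=T(637,155,.064),jb2=T(655,350,.064),jf1=T(540,155,.064),jf2=T(550,350,.064),bush=T(262,245,.062),an=T(133,155,.066),an2=T(165,350,.066),tcp=ps[1][:2]).items(): print(n,P,gx@(P-o)*1000,gy@(P-o)*1000)
E
```

```text
psi 0.3808627346003361 0.2650866131843489 [ 0.64725696 -0.02608747] [0.54871856 0.22000417]
edge psi 0.37919875384847307
o [0.59893316 0.09459728] [0.92834428 0.37172152] [-0.37172152  0.92834428]
e1 [0.57115759 0.24069113] 28.52093481262721 145.9501639838933
e2 [ 0.68718138 -0.05047189] 27.999396060587447 -167.47790308040146
e3 [0.5756457 0.0727984] -29.72189619418762 -11.580423423325135
e4 [ 0.60829381 -0.00734489] -29.204191419349357 -98.11698824726183
tab [0.5894645  0.11762465] -0.23040725064776313 24.897025762123985
jb1 [0.61156611 0.11866526] 20.674312083566637 17.64742329175134
jb2 [0.57235004 0.10101828] -22.291470092409234 15.842416673902889
jf1 [0.60407235 0.13760592] 20.758170348029434 38.01647954114152
jf2 [0.56391159 0.12234589] -22.19732045324489 38.778535266895105
bush [0.56291345 0.18760533] 1.134400047435216 99.73278772878858
an [0.57334393 0.21618024] 21.439381085039177 122.38290671547524
an2 [0.53396861 0.19976554] -21.216161234708647 121.78107381127566
tcp [0.61059527 0.06655679] 0.4031944985262298 -30.36628959741406
```

Request:
{"name": "move_arm", "arguments": {"increments": "0 0 0 0 0 0 0;0 0 0 0 0 0 0;0 0 0 -10 0 0 0;0 0 0 -28 0 0 0;0 0 0 -28 0 0 0;0 0 0 -28 0 0 0;0 0 0 -28 0 0 0;0 0 0 -28 0 0 0"}}

```text
t: 3.15
eef_pos: [0.6098, 0.0641, 0.0479]
tool_rot: [0.0, 0.982, 0.187, -0.0]
contact_force: [0.7, -0.4, -0.3]
gripper_width: 0.0
```

```bash
python3 - <<'E'
from h import *
ps=pose(); p,d=vision.read_camera("wrist"); np.savez("pics/w2.npz",p=p,d=d,R=ps[0],t=ps[1])
cv2.imwrite("pics/w2.png",p[:,:,::-1]); o=bot.get_obs();print(ps[1],o['contact_force'],o['torque'])
E
```

```text
[0.60979441 0.06411028 0.04792408] [-1.76711393  0.36561407 -2.93535617] [ 0.04630115  0.06729885 -0.04787042]
```

View pics/w2.png

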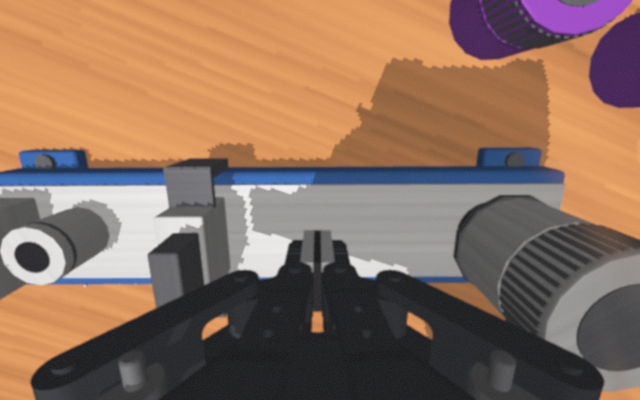

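Request:
{"name": "move_arm", "arguments": {"increments": "0 0 0 0 0 0 0.175;0 0 0 0 0 0 0.175;0 0 0 0 0 0 0.175;0 0 0 0 0 0 0.175;0 0 0 0 0 0 0.175;0 0 0 0 0 0 0.175;0 0 0 0 0 0 0.175;0 0 0 0 0 0 0.175"}}

```text
t: 4.2
eef_pos: [0.6101, 0.0642, 0.0495]
tool_rot: [0.0, 0.629, 0.778, -0.0]
contact_force: [0.0, -0.3, 0.5]
gripper_width: 0.004
```

Request:
{"name": "move_arm", "arguments": {"increments": "0 0 0 0 0 0 0.171;0 -2.0 5 0 0 0 0;0 -2.0 5 0 0 0 0;0 -2.0 5 0 0 0 0;0 -2.0 5 0 0 0 0;0 -2.0 5 0 0 0 0;0 0 0 0 0 0 0;0 0 0 0 0 0 0"}}

```text
t: 5.2
eef_pos: [0.6003, 0.0904, 0.0493]
tool_rot: [0.0, 0.562, 0.827, -0.0]
contact_force: [-0.2, 0.4, 0.1]
gripper_width: -0.003
```

```bash
python3 - <<'E'
from h import *
o=bot.get_obs();P=np.array(o['eef_pos'])[:2]-[.59893,.0946]
print(o['q'],o['contact_force'],o['torque'],P@[.928344,.371722],P@[-.371722,.928344])
p,d=vision.read_camera("wrist");cv2.imwrite("pics/w3.png",p[:,:,::-1])
E
```

```text
[ 0.19950943  0.66938595 -0.61497882  1.82318773  0.51505993  0.81413562
 -0.29925671] [-0.20094232  0.44849669  0.06527665] [-0.03911294  0.02798303  0.03027887] -0.00027638000039277143 -0.004450335321308558
```

View pics/w3.png

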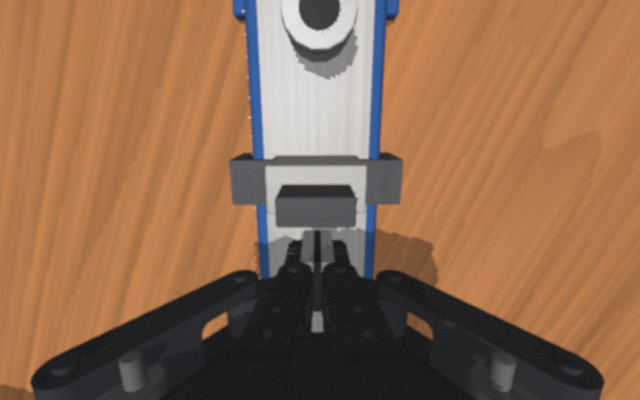

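Request:
{"name": "move_arm", "arguments": {"increments": "0 -2.2 5.6 0 0 0 0;0 -2.2 5.6 0 0 0 0;0 -2.2 5.6 0 0 0 0;0 -2.2 5.6 0 0 0 0;0 -2.2 5.6 0 0 0 0;0 -2.2 5.6 0 0 0 0;0 -2.2 5.6 0 0 0 0;0 -2.2 5.6 0 0 0 0"}}

```text
t: 6.25
eef_pos: [0.5823, 0.1356, 0.0493]
tool_rot: [-0.0, 0.562, 0.827, -0.0]
contact_force: [0.7, -4.1, 0.8]
gripper_width: -0.0
```

```bash
python3 - <<'E'
from h import *
o=bot.get_obs();P=np.array(o['eef_pos'])[:2]-[.59893,.0946]
print(o['contact_force'],o['torque'],P@[.928344,.371722],P@[-.371722,.928344])
p,d=vision.read_camera("wrist");cv2.imwrite("pics/w4.png",p[:,:,::-1])
E
```

```text
[ 0.69335611 -4.12866796  0.81355807] [-0.67873884  0.02355339  0.05637267] -0.0001599081765574755 0.04425229002939436
```

View pics/w4.png

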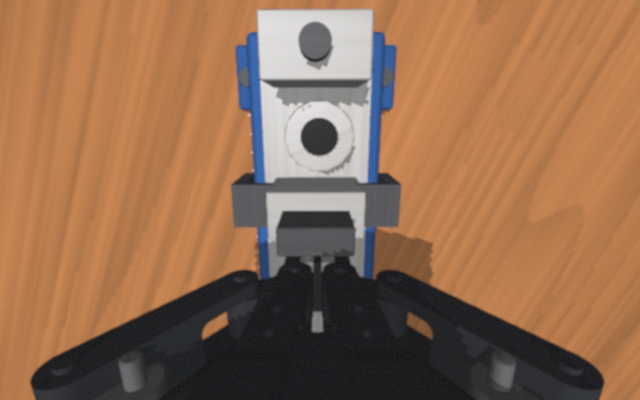

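Request:
{"name": "move_arm", "arguments": {"increments": "0 -1.1 2.8 0 0 0 0;0 -1.1 2.8 0 0 0 0;0 -1.1 2.8 0 0 0 0;0 -1.1 2.8 0 0 0 0;0 0 0 0 0 0 0;0 0 0 0 0 0 0;0 -0.4 0.9 0 0 0 0;0 -0.4 0.9 0 0 0 0"}}

```text
t: 7.3
eef_pos: [0.5778, 0.1481, 0.0493]
tool_rot: [0.0, 0.562, 0.827, 0.0]
contact_force: [0.7, -2.7, -1.4]
gripper_width: 0.001
```

```bash
python3 - <<'E'
from h import *
o=bot.get_obs();P=np.array(o['eef_pos'])[:2]-[.59893,.0946]
print(o['contact_force'],o['torque'],P@[.928344,.371722],P@[-.371722,.928344])
p,d=vision.read_camera("wrist");cv2.imwrite("pics/w5.png",p[:,:,::-1])
E
```

```text
[ 0.73847536 -2.73753087 -1.3629075 ] [-0.66283904 -0.18365959 -0.00664647] 0.00026060906028819303 0.057476770864943155
```

View pics/w5.png

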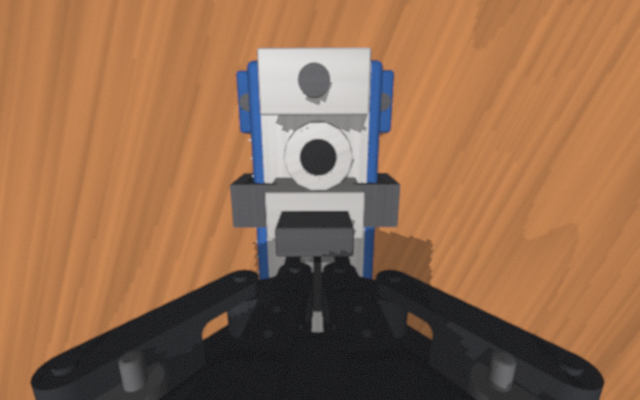

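Request:
{"name": "move_arm", "arguments": {"increments": "0 -0.4 0.9 0 0 0 0;0 -0.4 0.9 0 0 0 0;0 -0.4 0.9 0 0 0 0;0 -0.4 0.9 0 0 0 0;0 0 0 0 0 0 0;0 0 0 0 0 0 0;0 0 0 0 0 0 0;0 0 0 0 0 0 0"}}

```text
t: 8.35
eef_pos: [0.5768, 0.1506, 0.0493]
tool_rot: [0.001, 0.562, 0.827, -0.0]
contact_force: [3.8, -4.6, -2.3]
gripper_width: 0.002
```

```bash
python3 - <<'E'
from h import *
o=bot.get_obs();P=np.array(o['eef_pos'])[:2]-[.59893,.0946]
print(o['contact_force'],o['torque'],P@[.928344,.371722],P@[-.371722,.928344])
E
```

```text
[ 3.84143203 -4.5942113  -2.26748473] [-1.17857683 -0.81965341 -0.01266524] 0.00024444180210042576 0.06026493776901832
```

Request:
{"name": "move_arm", "arguments": {"increments": "0 -0.4 0.9 0 0 0 0;0 0 0 0 0 0 0;0 -0.4 0.9 0 0 0 0;0 0 0 0 0 0 0;0 0 0 0 0 0 0;0 0 0 0 0 0 0;0 0 0 0 0 0 0;0 0 0 0 0 0 0"}}

```text
t: 9.35
eef_pos: [0.5767, 0.1507, 0.0493]
tool_rot: [0.002, 0.563, 0.827, -0.001]
contact_force: [5.2, -8.6, -1.2]
gripper_width: -0.002
```

```bash
python3 - <<'E'
from h import *
o=bot.get_obs();P=np.array(o['eef_pos'])[:2]-[.59893,.0946]
print(o['contact_force'],o['torque'],P@[.928344,.371722],P@[-.371722,.928344])
p,d=vision.read_camera("wrist");cv2.imwrite("pics/w6.png",p[:,:,::-1])
E
```

```text
[ 5.20490899 -8.55427751 -1.24743719] [-1.90593078 -1.15489981 -0.05453741] 0.00021284410562810718 0.06032243775917821
```

View pics/w6.png

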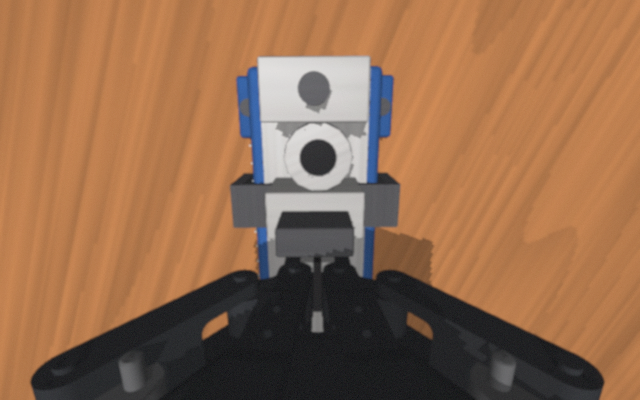

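Request:
{"name": "move_arm", "arguments": {"increments": "0 3.7 -9.3 0 0 0 0;0 3.7 -9.3 0 0 0 0;0 0 0 40 0 0 0;0 0 0 40 0 0 0;1 11.1 -27.9 30 0 0 0;1 11.1 -27.9 0 0 0 0;1 11.1 -27.9 0 0 0 0;1 0 0 0 0 0 0"}}

```text
t: 10.4
eef_pos: [0.6164, 0.0485, 0.1591]
tool_rot: [0.0, 0.564, 0.826, -0.0]
contact_force: [-0.4, 0.7, -0.2]
gripper_width: 0.842
```

```bash
python3 - <<'E'
from h import *
ps=pose(); p,d=vision.read_camera("wrist"); np.savez("pics/w7.npz",p=p,d=d,R=ps[0],t=ps[1])
cv2.imwrite("pics/w7.png",p[:,:,::-1]); o=bot.get_obs();print(ps,o['contact_force'],o['torque'])
p,d=vision.read_camera("top");np.savez("pics/top2.npz",p=p,d=d);cv2.imwrite("pics/top2z.png",cv2.resize(p[120:250,195:395,::-1],None,fx=4,fy=4,interpolation=cv2.INTER_CUBIC))
E
```

```text
(array([[-3.64901860e-01,  9.31045985e-01, -7.57613305e-05],
       [ 9.31045827e-01,  3.64901747e-01, -6.19293937e-04],
       [-5.48945692e-04, -2.96518780e-04, -9.99999805e-01]]), array([0.61643356, 0.0484506 , 0.15906458])) [-0.72069788  0.17770682 -0.35013476] [-0.00578487  0.0300791   0.01162972]
```

View pics/w7.png

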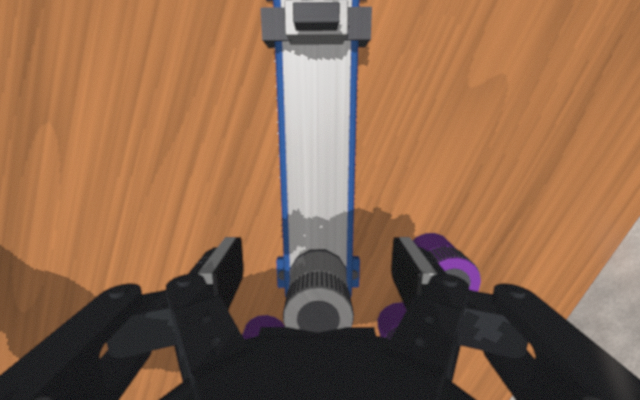

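View pics/top2z.png

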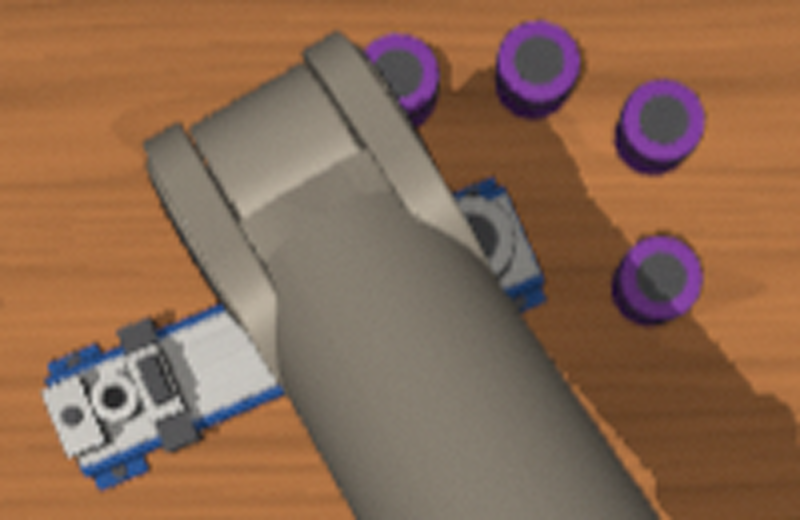

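```bash
python3 - <<'E'
from h import *
f=np.load("pics/w7.npz");p=f['p'];ps=(f['R'],f['t']);c=vision.calibration("wrist")
cv2.imwrite("pics/w7c.png",cv2.resize(p[240:350,270:370,::-1],None,fx=5,fy=5,interpolation=cv2.INTER_CUBIC))
for u,v in [(286,312),(352,312),(319,318)]: print(onz(c,u,v,.11,ps))
E
```

```text
[ 0.62239834 -0.02939022  0.11      ]
[ 0.66738773 -0.01179927  0.11      ]
[ 0.64676498 -0.02535604  0.11      ]
```

View pics/w7c.png

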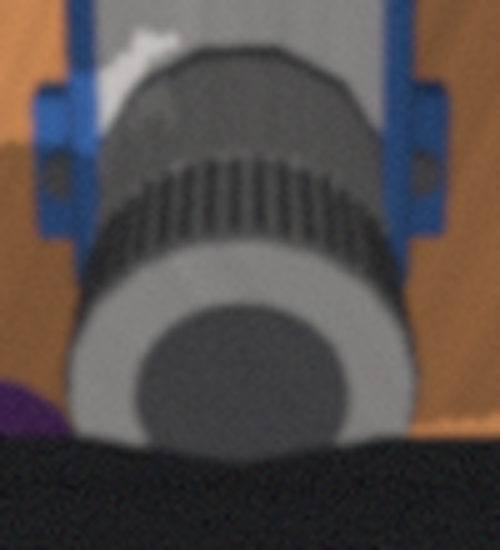

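Request:
{"name": "move_arm", "arguments": {"increments": "1 10.1 -24.8 0 0 0 0;1 10.1 -24.8 0 0 0 0;1 10.1 -24.8 0 0 0 0;1 0 0 0 0 0 0;1 0 0 -21 0 0 0;1 0 0 -21 0 0 0;1 0 0 -21 0 0 0;1 0 0 -21 0 0 0"}}

```text
t: 11.5
eef_pos: [0.6455, -0.0225, 0.0732]
tool_rot: [-0.001, 0.561, 0.828, -0.0]
contact_force: [0.2, -0.4, 0.1]
gripper_width: 0.998
```

```bash
python3 - <<'E'
from h import *
o=bot.get_obs();print(o['eef_pos'],o['contact_force'],o['torque'])
ps=pose();p,d=vision.read_camera("wrist");cv2.imwrite("pics/w8.png",p[:,:,::-1])
p,d=vision.read_camera("side");np.savez("pics/side8.npz",p=p);cv2.imwrite("pics/side8.png",cv2.resize(p[120:260,220:380,::-1],None,fx=4,fy=4,interpolation=cv2.INTER_CUBIC))
E
```

```text
[ 0.64547645 -0.02246192  0.07324197] [ 0.19969324 -0.4402679   0.12427955] [ 0.02375116 -0.01176739 -0.05389938]
```

View pics/w8.png

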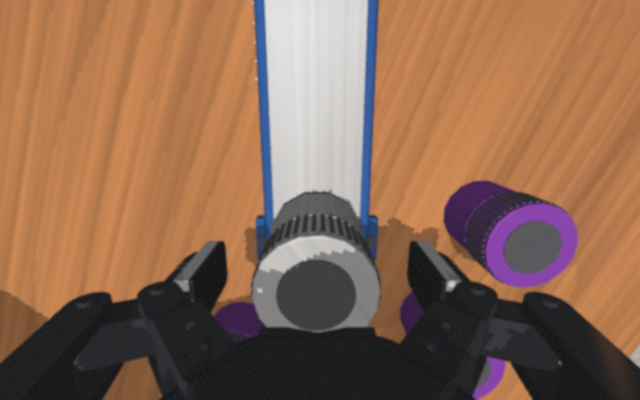

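View pics/side8.png

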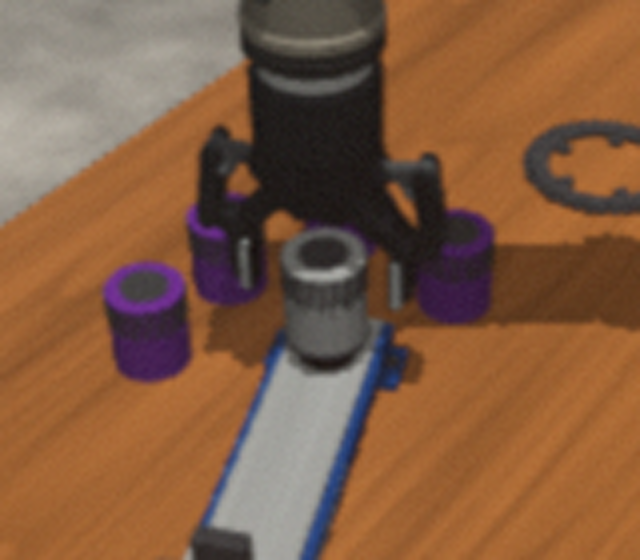

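```bash
python3 - <<'E'
from h import *
c=vision.calibration("wrist");ps=pose()
p=cv2.imread("pics/w8.png");cv2.imwrite("pics/w8c.png",cv2.resize(p[180:350,230:400],None,fx=4,fy=4,interpolation=cv2.INTER_CUBIC))
for u,v in [(316.5,293),(316,296)]: print(onz(c,u,v,.11,ps))
print(ps[1])
E
```

```text
[ 0.64450677 -0.02498325  0.11      ]
[ 0.64481606 -0.02629301  0.11      ]
[ 0.64396885 -0.02301711  0.07190063]
```

View pics/w8c.png

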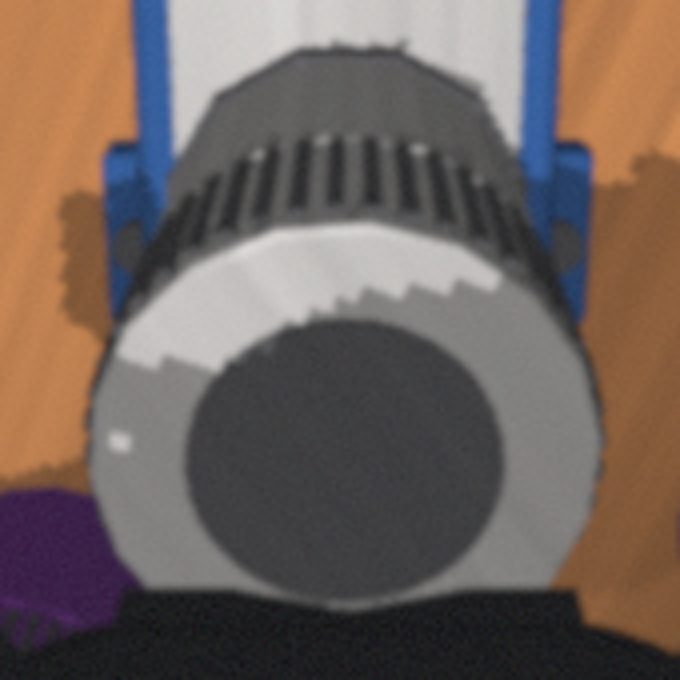

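Request:
{"name": "move_arm", "arguments": {"increments": "1 0.5 -1.5 0 0 0 0;1 0.5 -1.5 0 0 0 0;1 0 0 0 0 0 0;0 0 0 0 0 0 0;0 0 0 0 0 0 0;0 0 0 0 0 0 0;0 0 0 0 0 0 0;0 0 0 0 0 0 0", "newtons": 60}}

```text
t: 12.6
eef_pos: [0.6471, -0.026, 0.0754]
tool_rot: [0.0, 0.562, 0.827, 0.0]
contact_force: [-1.1, 0.1, 1.3]
gripper_width: 0.593
```

```bash
python3 - <<'E'
from h import *
for i in range(1):
    o=bot.get_obs();print(o['eef_pos'],o['contact_force'],o['torque'],o['gripper_width'],o['q'])
ps=pose();p,d=vision.read_camera("wrist");cv2.imwrite("pics/w9.png",p[:,:,::-1])
p,d=vision.read_camera("side");cv2.imwrite("pics/side9.png",cv2.resize(p[120:260,220:380,::-1],None,fx=4,fy=4,interpolation=cv2.INTER_CUBIC))
o=bot.get_obs();print(o['eef_pos'],o['contact_force'],o['torque'],o['gripper_width'])
E
```

```text
[ 0.64712311 -0.02598537  0.07542589] [-1.14434948  0.09682409  1.30805249] [-0.05735726  0.15564186 -0.0148949 ] 0.5926304781856491 [ 0.37406197  0.68407339 -0.61173325  1.71070701  0.48120969  0.90148937
 -0.05922231]
[ 0.64713459 -0.02594212  0.07538137] [-1.34012708 -0.487953    2.34308874] [-0.03204128  0.09762601  0.00783916] 0.5979392751120538
```

View pics/w9.png

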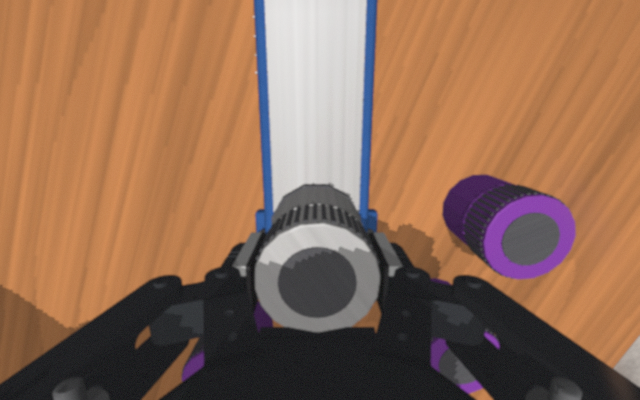

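View pics/side9.png

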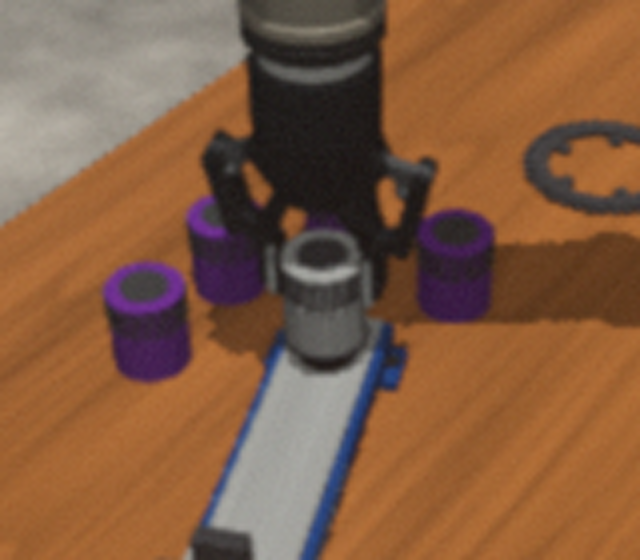

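Request:
{"name": "move_arm", "arguments": {"increments": "0 0 0 0 0 0 -0.1;0 0 0 0 0 0 -0.1;0 0 0 0 0 0 -0.1;0 0 0 -1 0 0 0;0 0 0 -1 0 0 0;0 0 0 -1 0 0 0;0 0 0 -1 0 0 0;0 0 0 0 0 0 0"}}

```text
t: 13.7
eef_pos: [0.6476, -0.0257, 0.0733]
tool_rot: [0.001, 0.678, 0.735, 0.0]
contact_force: [-4.1, -0.6, 15.8]
gripper_width: 0.591
```

```bash
cat > s.py <<'E'
from h import *
o=bot.get_obs();w,x,y,z=o['tool_rot'];print(o['t'],np.round(o['eef_pos'],4),np.round(o['contact_force'],1),np.round(o['torque'],2),round(o['gripper_width'],3),"yaw",2*np.arctan2(y,x),o['q'][6])
E
python3 s.py
```

```text
13.7 [ 0.6476 -0.0257  0.0733] [-4.1 -0.6 15.8] [ 0.03  1.18 -0.01] 0.591 yaw 1.6502513600071373 -0.31938924528923746
```

Request:
{"name": "move_arm", "arguments": {"increments": "0 0 0 0 0 0 -0.04;0 0 0 0 0 0 -0.04;0 0 0 0 0 0 -0.04;0 0 0 0 0 0 -0.04;0 0 0 0 0 0 0;0 0 0 0 0 0 0;0 0 0 0 0 0 0;0 0 0 0 0 0 0"}}

```text
t: 14.7
eef_pos: [0.646, -0.0258, 0.073]
tool_rot: [-0.0, 0.735, 0.678, -0.001]
contact_force: [-9.0, -0.6, 19.7]
gripper_width: 0.593
```

```bash
python3 s.py
```

```text
14.7 [ 0.646  -0.0258  0.073 ] [-9.  -0.6 19.7] [0.06 2.1  0.08] 0.593 yaw 1.4907659397837134 -0.45649026616907457
```

Request:
{"name": "move_arm", "arguments": {"increments": "0 -1 0 0 0 0 0;0 -1 0 0 0 0 0;0 0 0 0 0 0 -0.04;0 0 0 0 0 0 -0.04;0 0 0 0 0 0 -0.04;0 0 0 0 0 0 -0.04;0 0 0 0 0 0 0;0 0 0 0 0 0 0"}}

```text
t: 15.7
eef_pos: [0.6443, -0.0255, 0.0731]
tool_rot: [-0.0, 0.787, 0.617, -0.001]
contact_force: [-8.8, -0.6, 18.6]
gripper_width: 0.595
```

```bash
python3 s.py
```

```text
15.7 [ 0.6443 -0.0255  0.0731] [-8.8 -0.6 18.6] [0.18 1.88 0.1 ] 0.595 yaw 1.3306853738726965 -0.5943862693800165
```

Request:
{"name": "move_arm", "arguments": {"increments": "0 0 0 1 0 0 0;0 0 0 1 0 0 0;0 0 0 0 0 0 0;0 0 0 0 0 0 0;0 0 0 0 0 0 0;0 0 0 0 0 0 0;0 0 0 0 0 0 0;0 0 0 0 0 0 0"}}

```text
t: 16.7
eef_pos: [0.6443, -0.0254, 0.0737]
tool_rot: [-0.001, 0.787, 0.617, -0.0]
contact_force: [-4.4, 1.1, 8.0]
gripper_width: 0.59
```

```bash
python3 s.py; python3 - <<'E'
from h import *
p,d=vision.read_camera("wrist");cv2.imwrite("pics/w10.png",p[:,:,::-1])
p,d=vision.read_camera("side");cv2.imwrite("pics/side10.png",cv2.resize(p[120:260,220:380,::-1],None,fx=4,fy=4,interpolation=cv2.INTER_CUBIC))
E
```

```text
16.7 [ 0.6443 -0.0254  0.0737] [-4.4  1.1  8. ] [ 0.25  0.95 -0.03] 0.59 yaw 1.3307959167621977 -0.5932528077559104
```

View pics/w10.png

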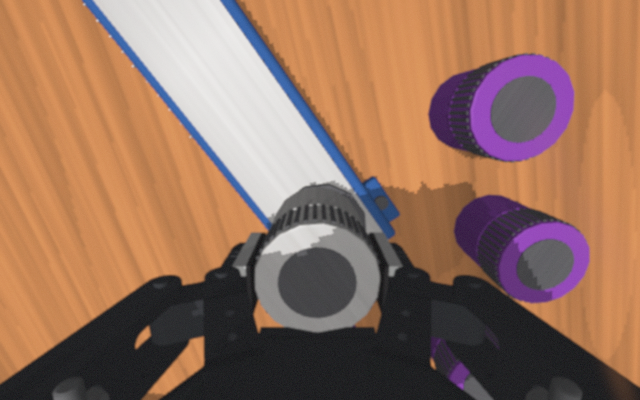

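View pics/side10.png

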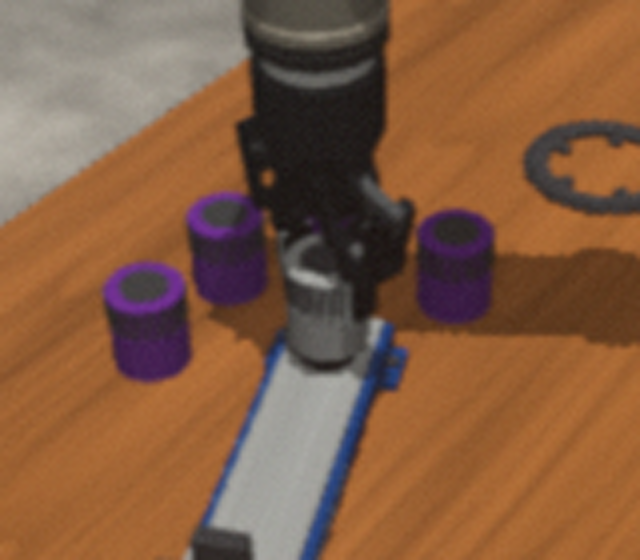

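Request:
{"name": "move_arm", "arguments": {"increments": "0 1.5 0 0 0 0 0;0 0 0 -0.8 0 0 0;0 0 0 0 0 0 -0.04;0 0 0 0 0 0 -0.04;0 0 0 0 0 0 -0.04;0 0 0 0 0 0 -0.04;0 0 0 0 0 0 0;0 0 0 0 0 0 0"}}

```text
t: 17.8
eef_pos: [0.647, -0.026, 0.0726]
tool_rot: [0.0, 0.834, 0.552, 0.0]
contact_force: [0.8, 1.3, 3.7]
gripper_width: 0.594
```

```bash
python3 s.py
```

```text
17.8 [ 0.647  -0.026   0.0726] [0.8 1.3 3.7] [ 0.23 -0.29 -0.02] 0.594 yaw 1.1689795467958861 -0.7311801694738087
```

Request:
{"name": "move_arm", "arguments": {"increments": "0 0 0 -1 0 0 -0.03;0 0 0 -1.2 0 0 0;0 0 0 -1.2 0 0 0;0 0 0 -1.2 0 0 0;0 0 0 -1.2 0 0 0;0 0 0 -1.2 0 0 0;0 0 0 -1.2 0 0 0;0 0 0 0 0 0 0"}}

```text
t: 18.8
eef_pos: [0.6469, -0.0261, 0.0647]
tool_rot: [0.0, 0.842, 0.539, 0.0]
contact_force: [-0.8, 0.7, 7.1]
gripper_width: 0.59
```

```bash
python3 s.py
```

```text
18.8 [ 0.6469 -0.0261  0.0647] [-0.8  0.7  7.1] [ 0.13 -0.19 -0.1 ] 0.59 yaw 1.1385969940358496 -0.7616393193423119
```

Request:
{"name": "move_arm", "arguments": {"increments": "0 0 0 -0.7 0 0 0;0 0 0 -0.7 0 0 0;0 0 0 -0.7 0 0 0;0 0 0 -0.7 0 0 0;0 0 0 0 0 0 0;0 0 0 0 0 0 0;0 0 0 0 0 0 0;0 0 0 0 0 0 0", "newtons": 80}}

```text
t: 19.8
eef_pos: [0.6469, -0.0261, 0.0642]
tool_rot: [0.001, 0.842, 0.539, 0.0]
contact_force: [-6.0, -0.6, 24.7]
gripper_width: 0.593
```

```bash
python3 s.py; python3 - <<'E'
from h import *
p,d=vision.read_camera("side");cv2.imwrite("pics/side11.png",cv2.resize(p[120:260,220:380,::-1],None,fx=4,fy=4,interpolation=cv2.INTER_CUBIC))
p,d=vision.read_camera("wrist");cv2.imwrite("pics/w11.png",p[:,:,::-1])
E
```

```text
19.8 [ 0.6469 -0.0261  0.0642] [-6.  -0.6 24.7] [-0.03  1.38 -0.06] 0.593 yaw 1.138413253431181 -0.7631772249811893
```

View pics/side11.png

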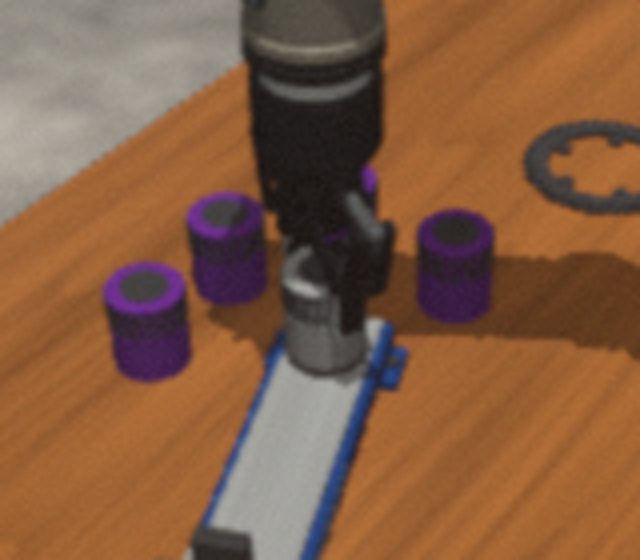

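View pics/w11.png

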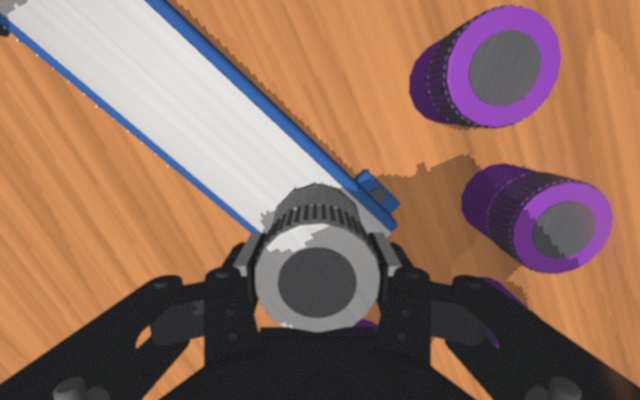

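Request:
{"name": "move_arm", "arguments": {"increments": "0 -1 0 0 0 0 0;0 -0.7 0 0 0 0 0;0 0 0 0 0 0 -0.04;0 0 0 0 0 0 0;0 0 0 0 0 0 0.04;0 0 0 0 0 0 0.04;0 0 0 0 0 0 -0.04;0 0 0 0 0 0 0"}}

```text
t: 20.9
eef_pos: [0.647, -0.026, 0.0642]
tool_rot: [0.001, 0.842, 0.539, 0.002]
contact_force: [-1.7, 0.3, 18.4]
gripper_width: 0.586
```

```bash
python3 s.py
```

```text
20.9 [ 0.647  -0.026   0.0642] [-1.7  0.3 18.4] [-0.05  0.21 -0.02] 0.586 yaw 1.1382821297182846 -0.7639716804252739
```

```bash
python3 - <<'E'
from h import *
c=vision.calibration("wrist")
def W(d,ps,u0,u1,v0,v1):
    P=[]
    for u in range(u0,u1,2):
        for v in range(v0,v1,2):
            if d[v,u]>0:
                o,r=ray(c,u,v,ps); P.append((o+r*d[v,u])[2])
    return np.median(P),np.std(P),len(P)
f=np.load("pics/w7.npz"); ps=(f['R'],f['t']); print("before top",W(f['d'],ps,305,332,306,325),"bed",W(f['d'],ps,300,338,190,210))
f=np.load("pics/w1.npz"); ps=(f['R'],f['t']); print("w1 top",W(f['d'],ps,430,452,188,210),"bed",W(f['d'],ps,300,370,185,200))
ps=pose();p,d=vision.read_camera("wrist"); np.savez("pics/w12.npz",p=p,d=d,R=ps[0],t=ps[1])
print("now top",W(d,ps,295,340,262,300),"bed",W(d,ps,175,215,120,150))
cs=vision.calibration("side");p,d=vision.read_camera("side");cv2.imwrite("pics/side12.png",p[:,:,::-1])
p,d=vision.read_camera("top");cv2.imwrite("pics/top12.png",cv2.resize(p[120:250,195:395,::-1],None,fx=4,fy=4,interpolation=cv2.INTER_CUBIC))
E
python3 s.py
```

```text
before top (np.float64(0.10982156423022876), np.float64(0.0005487236180523623), 140) bed (np.float64(0.029126363808676975), np.float64(0.0006189845637478253), 190)
w1 top (np.float64(0.10963554344606363), np.float64(0.0006355959128958291), 120) bed (np.float64(0.029143260251141223), np.float64(0.0007157767976200533), 279)
now top (np.float64(0.09768914937171623), np.float64(0.0005394189166959062), 434) bed (np.float64(0.029052372787301814), np.float64(0.0006594634018550543), 298)
21.05 [ 0.647  -0.026   0.0643] [-0.9 -0.1 19.2] [-0.02  0.18 -0.02] 0.588 yaw 1.1384735753881816 -0.7637441891223344
```

View pics/top12.png

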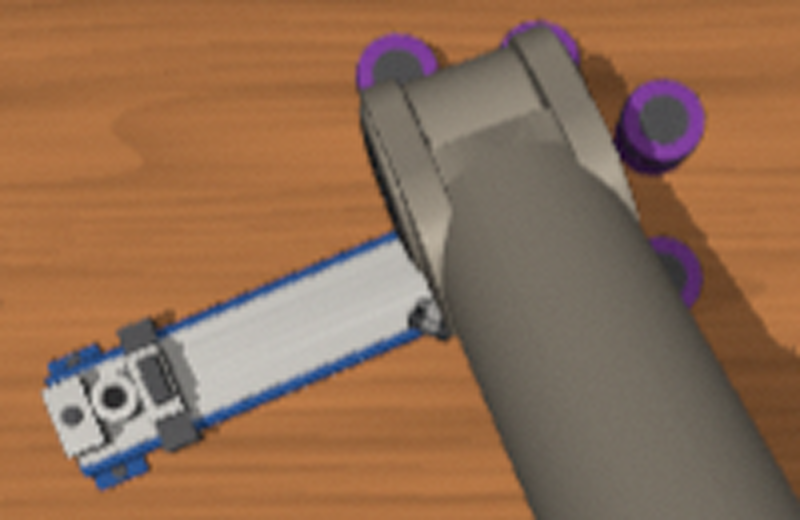

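```bash
python3 - <<'E'
from station import bot
print(bot.hand_in())
E
```

```text
the job is handed in; nothing more can be done
None
```

The job is handed in: the jaw is shut on the bush, and the arm is still gripping the collar and holding it pushed home. It finished at about 21 s of the 50 s.

- **Jaw:** I pushed its back with the shut fingers until the travel stopped at about 10 N, pressing the bush against the anvil. The last top picture shows the jaw still shut and the bush upright.
- **Collar:** I gripped it and pressed it onto the pin while turning it clockwise. The keyway dropped over the pin somewhere between 0.62 and 0.78 rad, and I pushed the collar down to its hard stop. The last push reading was about 19 N, against 10 N from the spring, with an 80 N grip.
- **Height check:** The wrist depth picture puts the collar's top 12.0 mm lower than at the start, which is the full travel. The measured tool height showed only about 11.2 mm. I wiggled the collar slightly and the height did not change, so I took it as fully home on the depth reading.
- **Bystanders:** I did not touch the wrench, jar, chainring or purple look-alikes. I made no separate final check of where they lie.

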